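# Clamp a heat sink in the drilling jig

## Robot

A 6-joint arm with a two-finger parallel gripper is mounted at the origin on a cart in front of the work surface, level with it; the furniture and walls round the work are solid. World frame = base frame: x ahead of the robot, y to its left, z up, the work surface at z = 0. Lengths are in m, angles in rad, forces in N, time in s.
With the tool pointing down it reaches from about 0.35 to 0.775 m from the base axis. Payload 5.5 kg.
Tool frame: the origin (TCP) lies at the very end of the fingers, on their centre line; the grasp point (between the pads) lies 19 mm behind it; z points along the fingers, y is the direction in which the jaws open and shut (so a half turn about z gives the same grasp; the last joint's range is limited). The gripper opens to 85 mm and grips with 20 to 120 N. Pads are 22 mm wide; open, the fingers measure 114 mm over their backs; the gripper's body (76 mm by 85 mm) begins 54 mm behind the grasp point. The pads swing forward as they close: fully open they stand 13 mm farther back than shut.
Start: joints at [-1.27, 0.313, 0.046, 1.304, 0, 1.431], TCP at [0.245, -0.52, 0.231] pointing down, gripper open.
Joint ranges: [-2.76, 2.76], [-0.86, 1.69], [-1.03, 1.26], [-2.2, 2.34], [-1.47, 1.5], [-3.14, 3.14]. Speed limits (rad/s): [2.57, 2.57, 3.14, 3.14, 3.14, 3.14].

## Interface

Orientations are given as a unit quaternion [w, x, y, z].
In Python, from workcell import get_state, vision, workorder, silhouettes, tip_of gives the robot as it stands.
- The arm moves only by the shell command python3 -m inch 'ROWS' [FORCE]. ROWS is JSON, a list of rows, each a list of 7 numbers: the shift along the tool's x, y, z in cm, then the turn, a rotation vector about the tool's x, y, z in degrees, then the finger opening in cm, from 0 to 8.54. In form: [[dx, dy, dz, rx, ry, rz, hand], ...]. A call has 1 to 5 rows; each row shifts and turns the commanded pose from where the row before left it, along the tool's axes as they then stand; what a row does not reach is not made up. A row lasts 1/10 s, in which the tool goes at most 50 mm and 8.59 degrees, less where a joint would pass 70% of its speed; a pose out of reach is approached as far as the arm can. A call with a gripper value outside its range is refused whole. The fingers move at their own pace and stop on an object; FORCE is the grip in N (left out, the last holds). Time passes only in rows, so rows that do not move let the fingers close. It gives the time, the measured TCP pose, the force and the opening at its end, in the units of the state.
- get_state(): the state, without advancing time (a new reading comes with each control period).
- vision.read_camera(name): name is "scene" or "top" or "wrist"; returns a dict with "pixels" (480x640x3 uint8, red, green, blue), "depth" (480x640 float32, m along the optical axis (not along the pixel's ray), 0 where there is no reading), "mtx" (3x3 intrinsics, pixels), "T" (4x4, takes a point from camera to world coordinates); the wrist camera has in their place "tool_from_camera" (4x4, takes a point from camera to tool coordinates, whose origin is the TCP and whose axes are the flange's). Camera axes: x right, y up, looking along -z (the intrinsics and any distortion apply to the point x, -y, -z); pixel columns grow to the right and rows downward; lengths in m; the calibration is good to about 2 mm. The wrist camera is an equidistant fisheye: a pixel r from the principal point sees the ray r / f radians off the axis. A picture is of the moment at which its call begins: read the wrist's pose just before it.
- workorder.hand_in(): hands the job in, once; it reports no verdict.
Trained networks look in a picture, given as the dict that the camera call returned (one of the last four; its "shot" number tells which), for a name from the list of things; names that differ only in an ending like _2 or _b are one class to them, and where a whole thing is asked for, a point or a joint stands for the part that bears it (a point fixed in the world has none). Each returns a list of dicts, best first, with "confidence" (0 to 1); they miss things now and then, are a little off and sometimes report something else, mostly with a low value. They report only what shows in the picture. A call takes as long as a camera call.
- silhouettes(picture, label): "mask" (480x640 bool, what is visible of it) and "location" ([column, row] in pixels, amid what is visible of it).
- tip_of(picture, label): "location" ([column, row] in pixels: a listed point, or the origin of a listed thing).
The state is a dict: "clock": time; "joint_pos": joint angles; "qvel": joint speeds; "tau": joint torques, N m; "tcp_pos": TCP position; "orientation": TCP orientation; "wrist_force": force on the tool from outside, world axes, zero at the start; "ft_torque": the same for the moment, N m; "finger_gap": finger opening in m.
Only numpy, scipy, OpenCV 4.12 (cv2) and the standard library are available. Lean on these libraries where they do the work, as an engineer would, in place of code of your own. Each camera call takes 0.05 s, during which the arm holds its last target.

## Task

Make the large finned heat sink ready for drilling. With the fingertips, push it along the bed of the jig, without lifting it, until it is fully home against the stop at the far end; then push the handle of the toggle clamp round, past its dead point, until it snaps into lock and holds the heat sink clamped by itself. Leave the other things on the table where they are.

Things in the scene. Friction and masses are not known exactly. Their poses are not given: they have to be found in the camera images.
- jig: Drilling jig, fixed: grey metal bed, top 24 mm above the table. Origin on the table under its middle; x along the bed away from the robot to the end stop, y left, z up. In its frame (mm): bed x -130..125, y -125..105; left fence's inner face y = 90; end stop's inner face x = 100, from y 2 to 90; both stand 26 above the bed. Toggle clamp on the right. Nothing fixed to it is over 65 above the table
- heat_sink_mid (a point): Centre (half-way up) of the large loose finned aluminium heat sink, 100 (its x) x 75 (y) x 35 mm (z), 0.2 to 0.4 kg. It lies on the bed near the robot's end, its x along the bed within 0.05 rad, 3 to 7 mm off the fence. Home at the end stop, this point is at x = 50 mm in the jig's frame, 60 to 95 mm on. The clamp itself closes the gap to the fence (then y = 52.5 mm)
- heat_sink: The same large heat sink; this origin is the centre of its underside, axes as above
- lever_pivot (a point): Upright pivot of the clamp's lever, on the jig at x = 50, y = -94 mm in the jig's frame, 50 mm above the table
- lever_grip (a point): Middle of the clamp's black handle, 92 mm from the pivot, 50 mm above the table: a level bar with upright sides, 70 mm long (52 to 122 mm from the pivot), 15 mm wide, 26 mm tall (37 to 63 mm above the table), swinging in the horizontal plane. The point's -x points from the pivot out along the handle
- clamp_lever (a joint): Lever angle (rad), counter-clockwise from above. 0 = open, handle along the jig's -x (to the robot); starts at 0 to 0.12. Pushed on its left side it swings to the right and round. 1.50 (handle along the jig's -y) is the dead point; past it, it snaps to a stop at 1.74 and stays. With the heat sink home the push at mid-handle rises to 3 to 7 N from 0.9 to 1.45; let go there, it springs back
- clamp_tip: Sprung rubber tip of the clamp's plunger, 22 mm wide, 20 mm tall, 42 mm above the table (origin 14 mm behind its face), at x = 50 mm in the jig's frame. It moves along the jig's +y and bears on the middle of the home heat sink's right side. Open, it stands at least 90 mm from the fence
- small_sink: Bystander: a smaller heat sink, 50 x 60 x 28 mm, loose on the table to the right of the jig's near end
- flat_sink: Bystander: a small heat sink 45 x 45 x 18 mm, loose on the table to the left of the jig
- tape_black: Bystander: roll of black insulating tape, 64 mm across, 19 mm tall, loose on the table beyond the jig, to the right
- multimeter: Bystander: dark handheld multimeter, 145 x 70 x 43 mm, loose on the table at the right
- solder_spool: Bystander: spool of solder, 55 x 78 x 36 mm, loose on the table beyond the jig

How it is judged:
By the outcome, as a careful person would: the job done as asked, in the order asked, and still so for the second after the job is handed in, with the robot touching nothing.
It also fails if it takes over 51 s, if anything falls off the work surface, if the arm or the gripper's body presses on something with over 40 N, if the wrist force passes 120 N, or if a joint passes its speed limit or range.

## Working session

There is one attempt and no reset: what is moved stays moved. The work goes in short steps, Python scripts to look and compute and a shell command to move; the robot and the scene stay as the last step left them, time stands still between calls to the robot, and variables do not carry over. Pictures are saved under pics/ and viewed, and the job is handed in when it is done.

```bash
ls; mkdir -p pics
cat > h.py <<'E'
import numpy as np, cv2
from workcell import get_state, vision, workorder, silhouettes, tip_of
def ray(p,c,r):
    K=p["mtx"]; x=(c-K[0,2])/K[0,0]; y=(r-K[1,2])/K[1,1]
    return np.array([x,-y,-1.0])
def at_z(p,c,r,z):
    T=p["T"]; d=T[:3,:3]@ray(p,c,r); o=T[:3,3]; return o+d*(z-o[2])/d[2]
def at_depth(p,c,r):
    d=p["depth"][int(round(r)),int(round(c))]
    return p["T"][:3,:3]@(ray(p,c,r)*d)+p["T"][:3,3]
def save(p,n): cv2.imwrite("pics/"+n+".png",p["pixels"][:,:,::-1])
E
python3 - <<'E'
from h import *
s=get_state(); print({k:np.round(v,3) for k,v in s.items()})
for n in ["top","scene"]:
    p=vision.read_camera(n); save(p,n+"0")
    print(n,p["T"].round(3).tolist(),p["mtx"].tolist(), [k for k in p])
    for l,z in [("jig",0),("heat_sink_mid",.0415),("lever_pivot",.05),("lever_grip",.05),("clamp_tip",.042),("small_sink",0),("multimeter",0)]:
        for d in tip_of(p,l)[:2]:
            c,r=d["location"]; print(l,np.round([c,r],1),round(d["confidence"],2),at_z(p,c,r,z).round(4))
E
```

```text
pics
{'clock': np.float64(0.0), 'joint_pos': array([-1.27 ,  0.314,  0.045,  1.304, -0.   ,  1.431]), 'qvel': array([-0.001, -0.   , -0.002,  0.002, -0.001,  0.001]), 'tau': array([ 1.0000e-03, -4.8063e+01,  2.9853e+01,  1.9000e-02,  0.0000e+00,
       -0.0000e+00]), 'tcp_pos': array([ 0.245, -0.52 ,  0.23 ]), 'orientation': array([-0.001,  0.976,  0.219, -0.   ]), 'wrist_force': array([-0.433,  0.42 ,  0.302]), 'ft_torque': array([ 0.04 ,  0.014, -0.037]), 'finger_gap': np.float64(0.085)}
top [[0.017, 0.986, -0.168, 0.389], [-1.0, 0.017, -0.002, -0.089], [0.001, 0.168, 0.986, 1.122], [0.0, 0.0, 0.0, 1.0]] [[568.2747383834293, 0.0, 323.50506681507557], [0.0, 568.2747383834293, 240.4725236717916], [0.0, 0.0, 1.0]] ['pixels', 'depth', 'mtx', 'T', 'shot']
jig [257.9 252. ] 0.73 [0.5542 0.0433 0.    ]
heat_sink_mid [234.1 259.5] 0.82 [0.5328 0.0835 0.0415]
lever_pivot [305.1 217.5] 0.62 [ 0.6156 -0.051   0.05  ]
lever_pivot [376.1 295.9] 0.35 [ 0.4672 -0.188   0.05  ]
lever_grip [309.4 263.1] 0.78 [ 0.5272 -0.0612  0.05  ]
clamp_tip [265.8 220.7] 0.47 [0.6096 0.0253 0.042 ]
small_sink [373.1 294.3] 0.94 [ 0.4739 -0.1867  0.    ]
multimeter [473.1 302.9] 0.9 [ 0.4604 -0.3833  0.    ]
scene [[0.821, 0.286, -0.494, -0.099], [-0.57, 0.435, -0.697, -1.052], [0.016, 0.854, 0.521, 0.789], [0.0, 0.0, 0.0, 1.0]] [[618.6658347992561, 0.0, 315.7308255267509], [0.0, 618.6658347992561, 239.06529944272728], [0.0, 0.0, 1.0]] ['pixels', 'depth', 'mtx', 'T', 'shot']
heat_sink_mid [257.8 225.9] 0.74 [0.5284 0.0749 0.0415]
lever_pivot [317.3 232.6] 0.78 [ 0.6215 -0.0407  0.05  ]
lever_pivot [222.7 224.1] 0.34 [0.4559 0.1151 0.05  ]
lever_grip [352.5 358.4] 0.56 [ 0.4275 -0.4265  0.05  ]
lever_grip [258.2 223.3] 0.28 [0.5283 0.0723 0.05  ]
small_sink [303.5 307.8] 0.65 [ 0.4722 -0.2064  0.    ]
small_sink [254.4 227.1] 0.39 [0.553  0.1369 0.    ]
multimeter [350.8 357. ] 0.97 [ 0.4628 -0.3794 -0.    ]
```

View pics/top0.png

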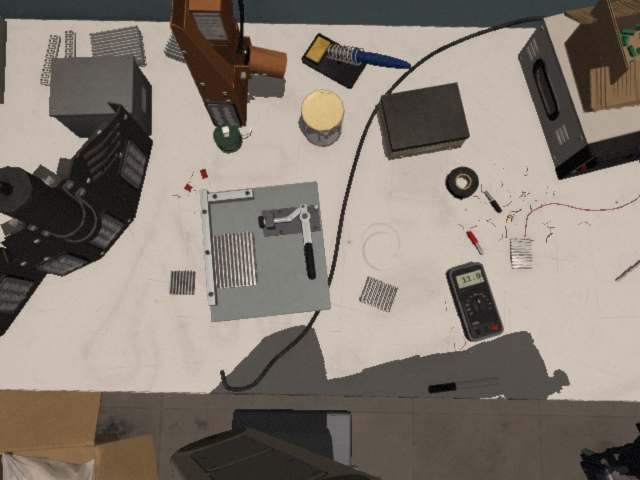

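View pics/scene0.png

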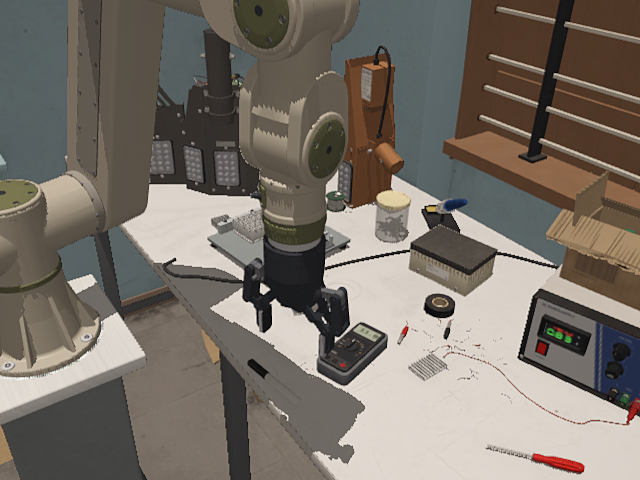

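Run:
```python
from h import *
p=vision.read_camera("top")
im=p["pixels"][170:335,185:345,::-1]; cv2.imwrite("pics/top_zoom.png",cv2.resize(im,None,fx=4.8,fy=3.6,interpolation=cv2.INTER_CUBIC) if 0 else cv2.resize(im,None,fx=3.6,fy=3.6,interpolation=cv2.INTER_CUBIC))
for l in ["jig","heat_sink","lever_grip"]:
    for d in silhouettes(p,l)[:1]:
        m=d["mask"].astype(np.uint8); r=cv2.minAreaRect(cv2.findNonZero(m)); print(l,d["confidence"],m.sum(),r)
        z={"jig":.024,"heat_sink":.059,"lever_grip":.063}[l]
        b=cv2.boxPoints(r); print(np.array([at_z(p,c,q,z)[:2] for c,q in b]).round(4).tolist())
# depth-based
for c,r in [(235,260),(310,250),(235,310),(300,290)]: print(at_depth(p,c,r).round(4))
```

```text
jig 0.87 13047 ((263.506103515625, 249.55487060546875), (132.18653869628906, 120.37036895751953), 83.6598129272461)
[[0.6721, 0.1673], [0.7036, -0.0701], [0.4433, -0.1031], [0.4141, 0.1253]]
heat_sink 0.76 2126 ((234.85586547851562, 260.12646484375), (53.61085510253906, 41.41611099243164), 85.60128784179688)
[[0.5767, 0.1244], [0.5842, 0.0462], [0.4826, 0.0347], [0.4754, 0.1117]]
lever_grip 0.75 662 ((306.77459716796875, 241.47549438476562), (75.85894012451172, 11.312143325805664), 84.89783477783203)
[[0.6385, -0.0369], [0.6409, -0.0584], [0.4963, -0.074], [0.4941, -0.053]]
[0.5308 0.0804 0.0497]
[ 0.5506 -0.0621  0.0618]
[0.4375 0.0803 0.0246]
[ 0.4778 -0.0435  0.0263]
```

View pics/top_zoom.png

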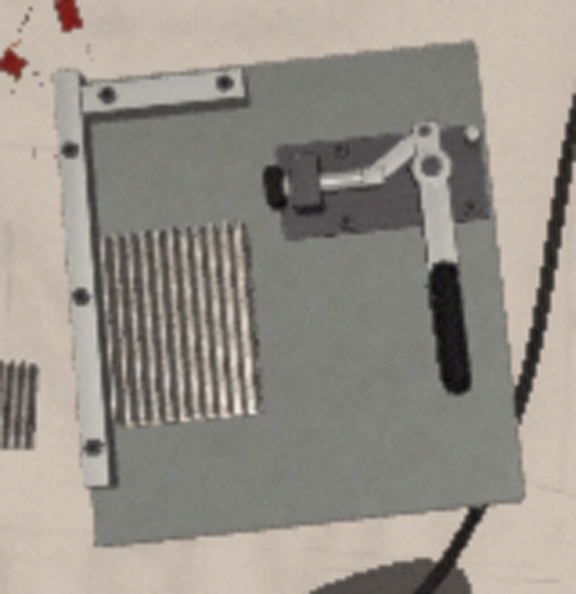

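```bash
cat > fit.py <<'E'
from h import *
def conv(p,c,r,z): return at_z(p,185+(c+.5)/3.6-.5,170+(r+.5)/3.6-.5,z)[:2]
def rigid(A,B):
    a=A.mean(0);b=B.mean(0);H=(A-a).T@(B-b);t=np.arctan2(H[0,1]-H[1,0],H[0,0]+H[1,1]);R=np.array([[np.cos(t),-np.sin(t)],[np.sin(t),np.cos(t)]]);return t,R,b-R@a
E
python3 - <<'E'
from fit import *
p=vision.read_camera("top")
A=np.array([[.125,-.125],[-.130,-.125],[-.130,.105]])
B=np.array([conv(p,*q,.024) for q in [(475,41),(524,497),(96,546)]])
t,R,o=rigid(A,B); print("jig",t,o, "res",(A@R.T+o-B).round(4).tolist())
inv=lambda w:R.T@(w-o)
for n,q,z in [("hsTL",(104,236),.059),("hsTR",(247,222),.059),("hsBR",(258,412),.059),("hsBL",(121,427),.059),("pivot",(431,166),.05),("pivottop",(431,166),.062),("gripend",(457,392),.06),("fenceTL",(56,71),.05),("stopin_r",(244,97),.05),("stopin_r",(244,97),.05)]:
    w=conv(p,*q,z); print(n,w.round(4),(inv(w)*1000).round(1))
for n,q in [("pivot",(.05,-.094)),("home",(.05,.0525)),("stop",(.1,.05))]: print(n,(R@q+o).round(4))
E
```

```text
jig 0.12496834155140144 [0.55728821 0.03727642] res [[0.0011, 0.0002], [-0.0011, -0.0007], [-0.0, 0.0005]]
hsTL [0.5764 0.1218] [29.5 81.5]
hsTR [0.5852 0.0467] [28.8  5.8]
hsBR [0.4848 0.0371] [-71.9   8.9]
hsBL [0.4758 0.108 ] [-72.   80.3]
pivot [ 0.619  -0.0495] [ 50.4 -93.8]
pivottop [ 0.6164 -0.05  ] [ 47.8 -93.9]
gripend [ 0.4969 -0.0661] [-72.8 -95.1]
fenceTL [0.6679 0.1539] [124.3 102. ]
stopin_r [0.6552 0.052 ] [99.   2.4]
stopin_r [0.6552 0.052 ] [99.   2.4]
pivot [ 0.6186 -0.0498]
home [0.6004 0.0956]
stop [0.6503 0.0994]
```

```bash
cat > goal.py <<'E'
from h import *
from scipy.spatial.transform import Rotation as Ro
import sys
s=get_state(); q=s["orientation"]; R=Ro.from_quat([q[1],q[2],q[3],q[0]])
X=R.apply([1,0,0])
yaw=np.degrees(np.arctan2(X[1],X[0]))%360
print("tcp",s["tcp_pos"].round(4),"yaw",yaw.round(2),"toolz",R.apply([0,0,1]).round(3),"q6",s["joint_pos"][5].round(2),"F",s["wrist_force"].round(1),"gap",s["finger_gap"].round(4),"t",s["clock"].round(2))
t=0.125;J=np.array([[np.cos(t),-np.sin(t)],[np.sin(t),np.cos(t)]]);o=np.array([.5573,.0373])
print("jig mm",(J.T@(s["tcp_pos"][:2]-o)*1000).round(1))
if len(sys.argv)>3:  # jig x,y mm, z mm
    g=[float(a) for a in sys.argv[1:4]]; w=np.append(J@np.array(g[:2])/1000+o,g[2]/1000)
    print("shift cm tool",(R.inv().apply(w-s["tcp_pos"])*100).round(2))
E
for i in 1; do python3 -m inch '[[0,0,0,0,0,-8.5,3],[0,0,0,0,0,-8.5,3],[0,0,0,0,0,-8.5,3],[0,0,0,0,0,-8.5,3],[0,0,0,0,0,-8.5,3]]'; done; python3 goal.py -115 44 150
```

```text
clock: 1.55
tcp_pos: [0.2453, -0.5201, 0.2313]
orientation: [0.0, 0.829, 0.56, -0.0]
wrist_force: [-0.1, 0.6, 1.1]
finger_gap: 0.0299Traceback (most recent call last):
  File "goal.py", line 7, in <module>
    print("tcp",s["tcp_pos"].round(4),"yaw",yaw.round(2),"toolz",R.apply([0,0,1]).round(3),"q6",s["joint_pos"][5].round(2),"F",s["wrist_force"].round(1),"gap",s["finger_gap"].round(4),"t",s["clock"].round(2))
                                                                                                                                                               ^^^^^^^^^^^^^^^^^^^^^
AttributeError: 'float' object has no attribute 'round'
```

```bash
sed -i 's/s\["finger_gap"\].round(4)/round(float(s["finger_gap"]),4)/; s/s\["clock"\].round(2)/round(float(s["clock"]),2)/' goal.py
python3 -m inch '[[0,0,0,0,0,-8.5,3],[0,0,0,0,0,-8.5,3],[0,0,0,0,0,-8.5,3],[0,0,0,0,0,-8.5,3],[0,0,0,0,0,-8.5,3]]' >/dev/null
python3 -m inch '[[0,0,0,0,0,-8.5,3],[0,0,0,0,0,-8.5,3],[0,0,0,0,0,-8.5,3],[0,0,0,0,0,-8.5,3],[0,0,0,0,0,-8.5,3]]' >/dev/null
python3 -m inch '[[0,0,0,0,0,-8.5,3],[0,0,0,0,0,-8.5,3],[0,0,0,0,0,-8.5,3],[0,0,0,0,0,-8.5,3],[0,0,0,0,0,0,3]]' >/dev/null
python3 goal.py -115 44 150
```

```text
tcp [ 0.2453 -0.5201  0.2313] yaw 186.78 toolz [ 0. -0. -1.] q6 -1.39 F [ 1.  -0.  -0.5] gap 0.0296 t 3.05
jig mm [-379.  -514.2]
shift cm tool [-26.03  55.99   8.12]
```

```bash
python3 -m inch '[[-1.73,3.73,0,0,0,0,3],[-1.73,3.73,0,0,0,0,3],[-1.73,3.73,0,0,0,0,3],[-1.73,3.73,0,0,0,0,3],[-1.73,3.73,0,0,0,0,3]]' >/dev/null
python3 -m inch '[[-1.73,3.73,0,0,0,0,3],[-1.73,3.73,0,0,0,0,3],[-1.73,3.73,0,0,0,0,3],[-1.73,3.73,0,0,0,0,3],[-1.73,3.73,0,0,0,0,3]]' >/dev/null
python3 -m inch '[[-1.73,3.73,0,0,0,0,3],[-1.73,3.73,0,0,0,0,3],[-1.73,3.73,0,0,0,0,3],[-1.73,3.73,0,0,0,0,3],[-1.73,3.73,0,0,0,0,3]]' >/dev/null
python3 goal.py -115 44 100
python3 - <<'E'
from h import *
p=vision.read_camera("wrist"); save(p,"w1"); p=vision.read_camera("top"); save(p,"t1")
E
```

```text
tcp [0.4375 0.0678 0.2316] yaw 186.53 toolz [ 0.001 -0.    -1.   ] q6 -0.14 F [ 1.1 -1.3 -0.9] gap 0.0301 t 4.55
jig mm [-115.    45.2]
shift cm tool [ 1.000e-02 -1.200e-01  1.316e+01]
```

View pics/w1.png

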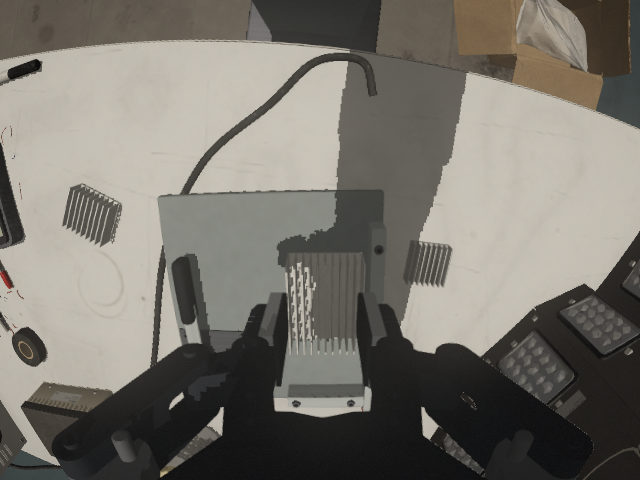

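View pics/t1.png

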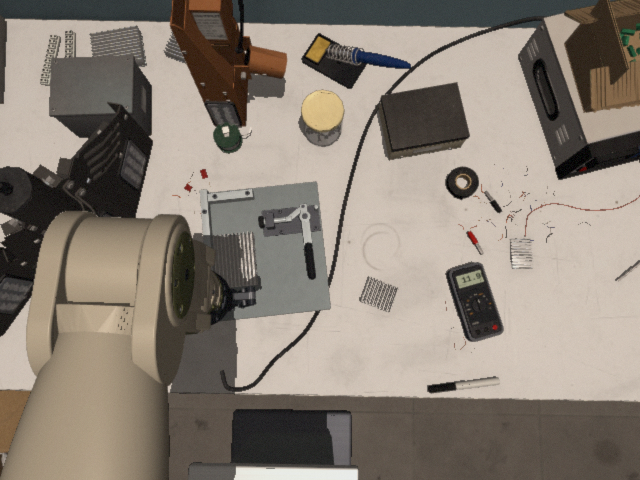

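```bash
python3 -m inch '[[0,-0.06,4,0,0,-0.6,3],[0,-0.06,4,0,0,0,3],[0,0,4,0,0,0,3],[0,0,4,0,0,0,3],[0,0,2,0,0,0,3]]' >/dev/null
python3 -m inch '[[0,0,1.0,0,0,0,3],[0,0,0.8,0,0,0,3],[0,0,0,0,0,0,3]]'
python3 goal.py -84 44 34
```

```text
clock: 5.45
tcp_pos: [0.4375, 0.0646, 0.0332]
orientation: [-0.0, -0.063, 0.998, -0.0]
wrist_force: [0.7, 0.4, -0.2]
finger_gap: 0.0302
tcp [0.4375 0.0646 0.0332] yaw 187.27 toolz [-0. -0. -1.] q6 -0.16 F [ 0.7  0.4 -0.2] gap 0.0302 t 5.45
jig mm [-115.5   42. ]
shift cm tool [-3.15  0.2  -0.08]
```

```bash
python3 -m inch '[[-0.6,0.1,0,0,0,0,3],[-0.6,0.1,0,0,0,0,3],[-0.6,0,0,0,0,0,3],[-0.6,0,0,0,0,0,3],[-0.5,0,0,0,0,0,3]]'|tail -2
python3 -m inch '[[-0.5,0,0,0,0,0,3],[-0.5,0,0,0,0,0,3],[-0.5,0,0,0,0,0,3],[-0.5,0,0,0,0,0,3],[-0.5,0,0,0,0,0,3]]'|tail -2
python3 -m inch '[[-0.5,0,0,0,0,0,3],[-0.5,0,0,0,0,0,3],[-0.5,0,0,0,0,0,3],[-0.5,0,0,0,0,0,3],[-0.5,0,0,0,0,0,3]]'|tail -2
python3 goal.py -11 44 34
```

```text
wrist_force: [-0.0, -0.0, 0.2]
finger_gap: 0.0301
wrist_force: [-6.2, -0.2, 5.5]
finger_gap: 0.03
wrist_force: [-5.3, -0.3, 4.0]
finger_gap: 0.0302
tcp [0.5135 0.077  0.0329] yaw 187.36 toolz [-0.004 -0.    -1.   ] q6 -0.13 F [-5.3 -0.3  4. ] gap 0.0302 t 6.95
jig mm [-38.6  44.8]
shift cm tool [-2.76 -0.09 -0.13]
```

```bash
python3 -m inch '[[-0.4,0,0,0,0,0,3],[-0.4,0,0,0,0,0,3],[-0.4,0,0,0,0,0,3],[-0.4,0,0,0,0,0,3],[-0.3,0,0,0,0,0,3]]'|tail -2
python3 -m inch '[[-0.2,0,0,0,0,0,3],[-0.2,0,0,0,0,0,3],[-0.1,0,0,0,0,0,3],[-0.1,0,0,0,0,0,3]]'|tail -2
python3 goal.py -11 44 34
python3 - <<'E'
from h import *
p=vision.read_camera("wrist"); save(p,"w2"); p=vision.read_camera("top"); save(p,"t2")
E
```

```text
wrist_force: [-1.5, -0.9, -1.4]
finger_gap: 0.0301
wrist_force: [-1.5, -0.1, -2.0]
finger_gap: 0.0299
tcp [0.5403 0.0802 0.0333] yaw 187.35 toolz [-0. -0. -1.] q6 -0.13 F [-1.5 -0.1 -2. ] gap 0.0299 t 7.85
jig mm [-11.6  44.7]
shift cm tool [-0.06 -0.07 -0.07]
```

View pics/w2.png

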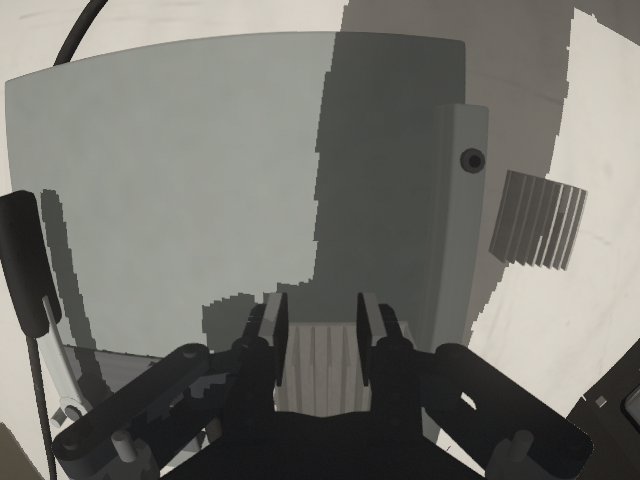

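View pics/t2.png

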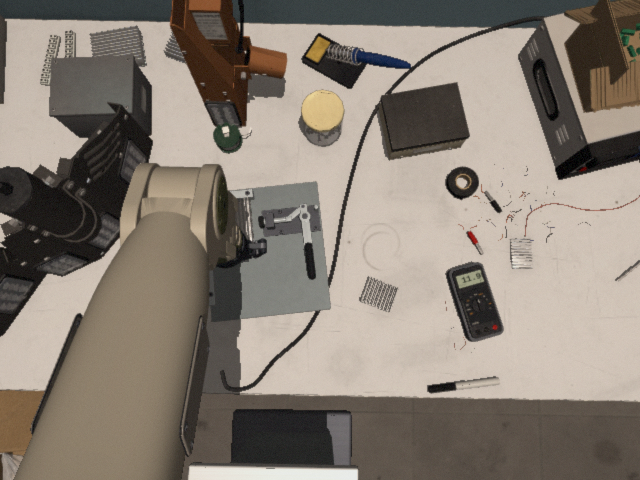

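```bash
for i in 1; do python3 -m inch '[[-0.1,0,0,0,0,0,3],[-0.1,0,0,0,0,0,3]]'|sed -n 2,4p
python3 -m inch '[[-0.1,0,0,0,0,0,3],[-0.1,0,0,0,0,0,3]]'|sed -n 2,4p
python3 -m inch '[[-0.1,0,0,0,0,0,3],[0,0,0,0,0,0,3]]'|sed -n 2,4p; done; python3 goal.py
```

```text
tcp_pos: [0.5415, 0.0803, 0.0333]
orientation: [-0.001, -0.064, 0.998, -0.0]
wrist_force: [-6.5, -1.1, 4.4]
tcp_pos: [0.5415, 0.0804, 0.0333]
orientation: [-0.002, -0.064, 0.998, -0.0]
wrist_force: [-12.6, -3.4, 10.5]
tcp_pos: [0.5414, 0.0803, 0.0333]
orientation: [-0.003, -0.064, 0.998, -0.0]
wrist_force: [-13.2, -2.2, 10.7]
tcp [0.5414 0.0803 0.0333] yaw 187.35 toolz [-0.007 -0.001 -1.   ] q6 -0.13 F [-13.2  -2.2  10.7] gap 0.0303 t 8.55
jig mm [-10.4  44.7]
```

```bash
python3 -m inch '[[0.4,0,0,0,0,0,3],[0.3,0,0,0,0,0,3],[1,0,0,0,0,0,3],[2,0,0,0,0,0,3],[0,0,0,0,0,0,3]]'|tail -2
python3 -m inch '[[0,0,-4,0,0,0,0],[0,0,-4,0,0,0,0],[4,0,0,0,0,0,0],[4,0,0,0,0,0,0],[0,0,0,0,0,0,0]]'|tail -2
python3 goal.py -35 -30 120
python3 - <<'E'
from h import *
p=vision.read_camera("top"); save(p,"t3")
im=p["pixels"][170:335,185:345,::-1]; cv2.imwrite("pics/t3z.png",cv2.resize(im,None,fx=3.6,fy=3.6,interpolation=cv2.INTER_CUBIC))
p=vision.read_camera("wrist"); save(p,"w3");
E
```

```text
wrist_force: [0.9, 0.7, -0.1]
finger_gap: 0.03
wrist_force: [0.2, 0.6, 0.1]
finger_gap: -0.0
tcp [0.4234 0.0659 0.1126] yaw 187.35 toolz [-0.005  0.    -1.   ] q6 -0.16 F [0.2 0.6 0.1] gap -0.0 t 9.55
jig mm [-129.3   45.1]
shift cm tool [-9.4  -7.54 -0.79]
```

View pics/t3z.png

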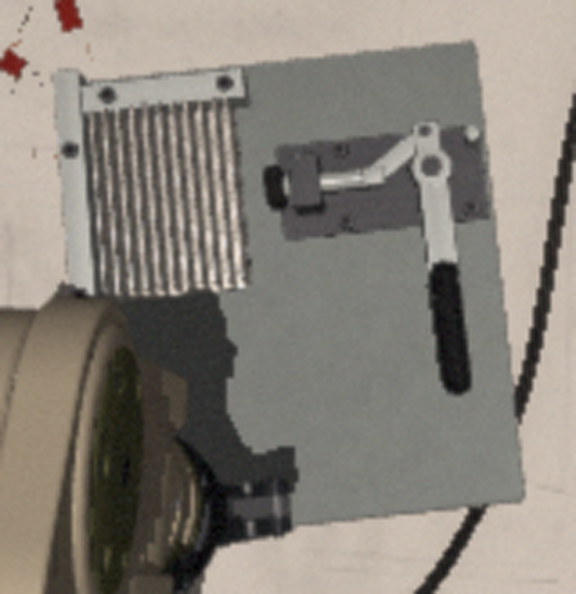

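View pics/w3.png

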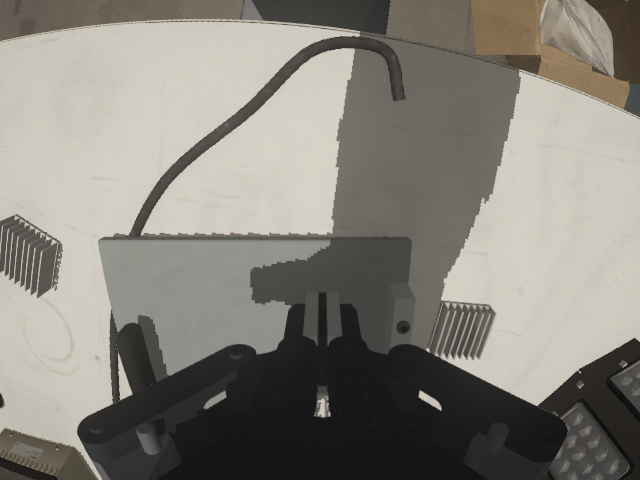

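```bash
python3 -m inch '[[-2,-1.5,-0.5,0,0,0,0],[-2,-1.5,-0.5,0,0,0,0],[-2,-1.5,0,0,0,0,0],[-2,-1.5,0,0,0,0,0],[-1.4,-1.5,0,0,0,0,0]]'|tail -2
python3 -m inch '[[0,0,0,0,0,8.2,0],[0,0,0,0,0,8.2,0],[0,0,0,0,0,8.2,0],[0,0,0,0,0,8.2,0],[0,0,0,0,0,8.2,0]]'|tail -2
python3 -m inch '[[0,0,0,0,0,8.2,0],[0,0,0,0,0,8.2,0],[0,0,0,0,0,8.2,0],[0,0,0,0,0,8.2,0],[0,0,0,0,0,8.2,0]]'|tail -2
python3 -m inch '[[0,0,0,0,0,8.2,0],[0,0,0,0,0,0,0]]'|tail -2
python3 goal.py -50 -55 43
```

```text
wrist_force: [-0.2, 0.3, -0.0]
finger_gap: -0.0
wrist_force: [0.6, 0.3, -0.6]
finger_gap: 0.0002
wrist_force: [0.2, -0.2, -0.4]
finger_gap: -0.0001
wrist_force: [-0.3, 0.3, -0.2]
finger_gap: 0.0002
tcp [0.5338 0.0033 0.1233] yaw 97.14 toolz [ 0.002 -0.    -1.   ] q6 1.3 F [-0.3  0.3 -0.2] gap 0.0002 t 11.35
jig mm [-27.6 -30.8]
shift cm tool [-2.42 -2.26  8.03]
```

```bash
python3 -m inch '[[-1.2,-1.1,0,0,0,0,0],[-1.2,-1.1,2.5,0,0,0,0],[0,0,2.5,0,0,0,0],[0,0,2,0,0,0,0],[0,0,1,0,0,0,0]]'|tail -2
python3 -m inch '[[0,0,0,0,0,0,0]]'|tail -2
python3 goal.py -50 -75.5 43
python3 - <<'E'
from h import *
p=vision.read_camera("top")
im=p["pixels"][170:335,185:345,::-1]; cv2.imwrite("pics/t4z.png",cv2.resize(im,None,fx=3.6,fy=3.6,interpolation=cv2.INTER_CUBIC))
p=vision.read_camera("wrist"); save(p,"w4");
E
```

```text
wrist_force: [-0.4, 0.4, 0.8]
finger_gap: 0.0001
wrist_force: [-0.0, 0.5, 1.1]
finger_gap: 0.0
tcp [ 0.5121 -0.0234  0.0421] yaw 97.22 toolz [-0.003  0.    -1.   ] q6 1.24 F [-0.   0.5  1.1] gap 0.0 t 11.95
jig mm [-52.4 -54.5]
shift cm tool [-2.1   0.24 -0.1 ]
```

View pics/t4z.png

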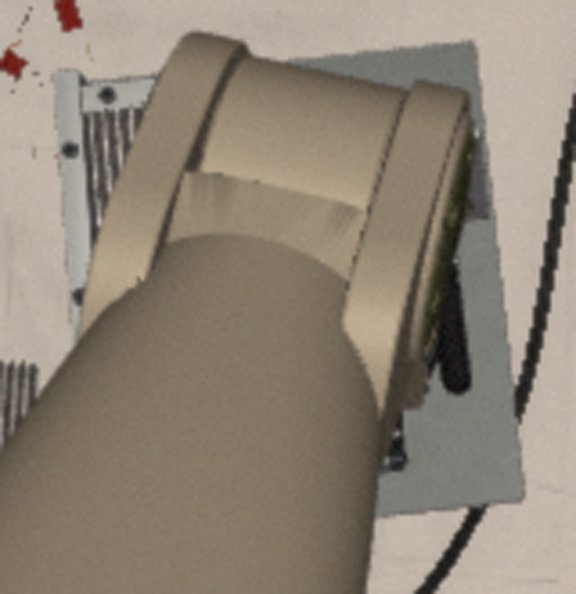

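View pics/w4.png

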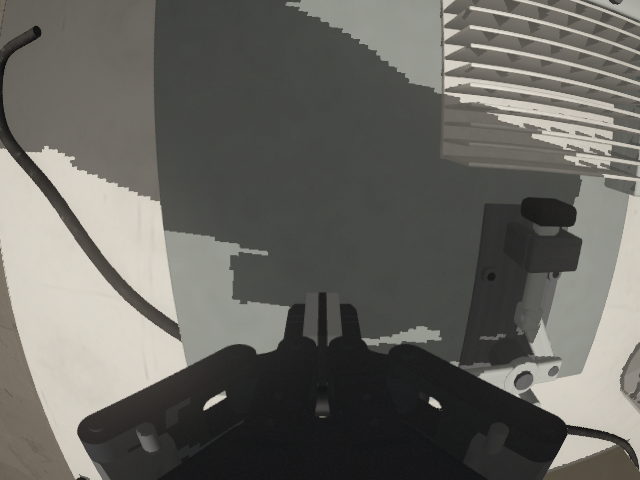

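```bash
python3 -m inch '[[-0.7,0.12,0,0,0,0,0],[-0.7,0.12,0,0,0,0,0],[-0.7,0,0,0,0,0,0],[0,0,0,0,0,0,0]]'|tail -2
python3 -m inch '[[-0.7,-0.1,0,0,0,-4,0],[-0.7,-0.1,0,0,0,-4,0],[-0.7,-0.1,0,0,0,-4,0],[-0.7,-0.1,0,0,0,-4,0],[-0.7,-0.1,0,0,0,-4,0]]'|tail -2
cat >> goal.py <<'E'
# lever estimate
pj=J.T@(s["tcp_pos"][:2]-o)*1000-np.array([50,-94.]); th=np.radians(yaw)-t  # tool x in jig
x=np.array([np.cos(th),np.sin(th)]); y=np.array([x[1],-x[0]])
print("rel pivot in tool: along x (want 18.5)",(pj@x).round(1)," y (want -100)",(pj@y).round(1)," tool lever angle",round(th-np.pi/2,3))
E
python3 goal.py
```

```text
wrist_force: [0.3, -0.2, 0.9]
finger_gap: -0.0003
wrist_force: [-0.0, 1.0, 0.2]
finger_gap: -0.0
tcp [ 0.5223 -0.0787  0.0434] yaw 117.32 toolz [-0.  0. -1.] q6 0.79 F [-0.   1.   0.2] gap -0.0 t 12.95
jig mm [ -49.2 -110.7]
rel pivot in tool: along x (want 18.5) 18.5  y (want -100) -98.9  tool lever angle 0.352
```

```bash
python3 -m inch '[[-0.7,-0.1,0,0,0,-4,0],[-0.7,-0.1,0,0,0,-4,0],[-0.7,-0.1,0,0,0,-4,0],[-0.7,-0.1,0,0,0,-4,0],[-0.7,-0.1,0,0,0,-4,0]]'|tail -2
python3 goal.py
python3 - <<'E'
from h import *
p=vision.read_camera("top"); save(p,"t5")
p=vision.read_camera("wrist"); save(p,"w5");
E
```

```text
wrist_force: [-0.4, 2.0, 0.5]
finger_gap: 0.0001
tcp [ 0.5381 -0.11    0.0433] yaw 137.31 toolz [-0.001  0.    -1.   ] q6 0.4 F [-0.4  2.   0.5] gap 0.0001 t 13.45
jig mm [ -37.4 -143.8]
rel pivot in tool: along x (want 18.5) 18.3  y (want -100) -98.9  tool lever angle 0.701
```

View pics/t5.png

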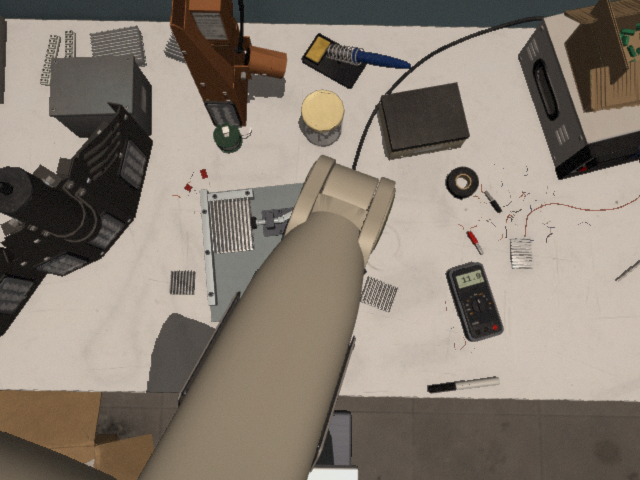

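View pics/w5.png

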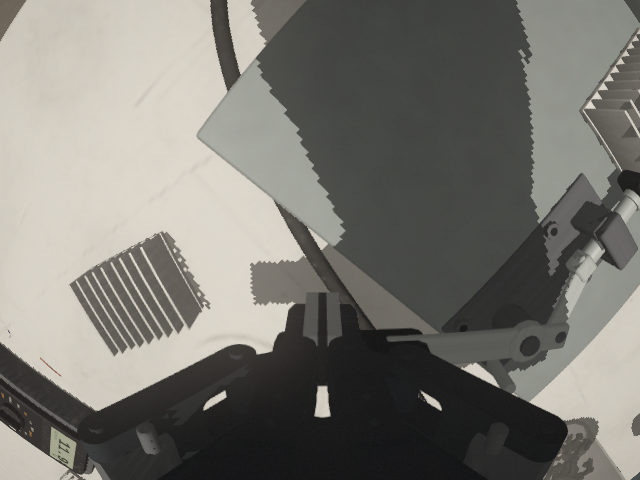

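```bash
python3 -m inch '[[-0.7,-0.1,0,0,0,-4,0],[-0.7,-0.1,0,0,0,-4,0],[-0.7,-0.1,0,0,0,-4,0],[-0.7,-0.1,0,0,0,-4,0],[-0.7,-0.1,0,0,0,-4,0]]'|tail -2
python3 goal.py
python3 -m inch '[[-0.72,-0.1,0,0,0,-4,0],[-0.72,-0.1,0,0,0,-4,0],[-0.72,-0.1,0,0,0,-4,0],[-0.72,-0.1,0,0,0,-4,0],[-0.72,-0.1,0,0,0,-4,0]]'|tail -2
python3 goal.py
```

```text
wrist_force: [-4.7, 0.6, 2.9]
finger_gap: -0.0001
tcp [ 0.5629 -0.1335  0.0431] yaw 157.2 toolz [-0.002  0.    -1.   ] q6 0.03 F [-4.7  0.6  2.9] gap -0.0001 t 14.05
jig mm [ -15.7 -170.2]
rel pivot in tool: along x (want 18.5) 18.9  y (want -100) -98.8  tool lever angle 1.048
wrist_force: [-3.1, -0.8, 1.8]
finger_gap: 0.0002
tcp [ 0.596  -0.1481  0.0431] yaw 177.17 toolz [-0.003 -0.001 -1.   ] q6 -0.32 F [-3.1 -0.8  1.8] gap 0.0002 t 14.55
jig mm [  15.3 -188.8]
rel pivot in tool: along x (want 18.5) 17.7  y (want -100) -99.3  tool lever angle 1.396
```

Next, past the dead point (1.50), a bit slower.

```bash
python3 -m inch '[[-0.55,-0.08,0,0,0,-3,0],[-0.55,-0.08,0,0,0,-3,0],[-0.55,-0.08,0,0,0,-3,0],[-0.55,-0.08,0,0,0,-3,0],[-0.5,-0.08,0,0,0,-2,0]]'|tail -2
python3 goal.py
python3 - <<'E'
from h import *
p=vision.read_camera("top"); save(p,"t6")
p=vision.read_camera("wrist"); save(p,"w6");
E
```

```text
wrist_force: [-0.3, -0.3, -0.9]
finger_gap: -0.0003
tcp [ 0.6246 -0.1502  0.0432] yaw 191.15 toolz [-0.  0. -1.] q6 -0.56 F [-0.3 -0.3 -0.9] gap -0.0003 t 15.05
jig mm [  43.5 -194.4]
rel pivot in tool: along x (want 18.5) 13.5  y (want -100) -99.7  tool lever angle 1.64
```

View pics/w6.png

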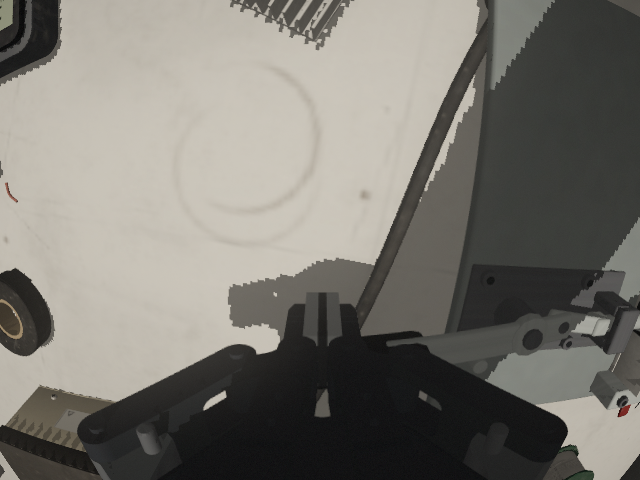

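```bash
python3 -m inch '[[0.5,0,0,0,0,0,0],[1.5,0,0,0,0,0,0],[1,0,0,0,0,0,0],[0,0,-3,0,0,0,0],[0,0,-4,0,0,0,0]]'|tail -2
python3 -m inch '[[0,0,-4,0,0,0,0],[1,4,-2,0,0,0,0],[1,4,0,0,0,0,0],[1,4,0,0,0,0,0],[1,4,0,0,0,0,0]]'|tail -2
python3 -m inch '[[1,4,0,0,0,0,0],[1,4,0,0,0,0,0],[1,4,0,0,0,0,0],[0,0,0,0,0,0,0]]'|tail -2
python3 goal.py
python3 - <<'E'
from fit import *
p=vision.read_camera("top"); save(p,"t7")
im=p["pixels"][150:315,185:345,::-1]; cv2.imwrite("pics/t7z.png",cv2.resize(im,None,fx=3.6,fy=3.6,interpolation=cv2.INTER_CUBIC))
E
```

```text
wrist_force: [1.0, -1.0, -0.1]
finger_gap: 0.0002
wrist_force: [-0.8, -0.1, -0.4]
finger_gap: 0.0004
wrist_force: [-0.6, -0.7, 0.4]
finger_gap: 0.0002
tcp [0.469  0.1082 0.1734] yaw 191.4 toolz [-0.002  0.001 -1.   ] q6 -0.14 F [-0.6 -0.7  0.4] gap 0.0002 t 16.55
jig mm [-78.8  81.3]
rel pivot in tool: along x (want 18.5) 115.5  y (want -100) 184.4  tool lever angle 1.645
```

View pics/t7z.png

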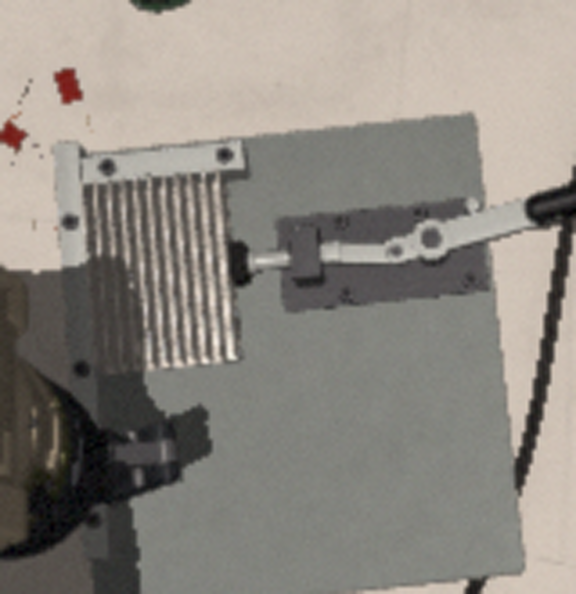

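View pics/t7.png

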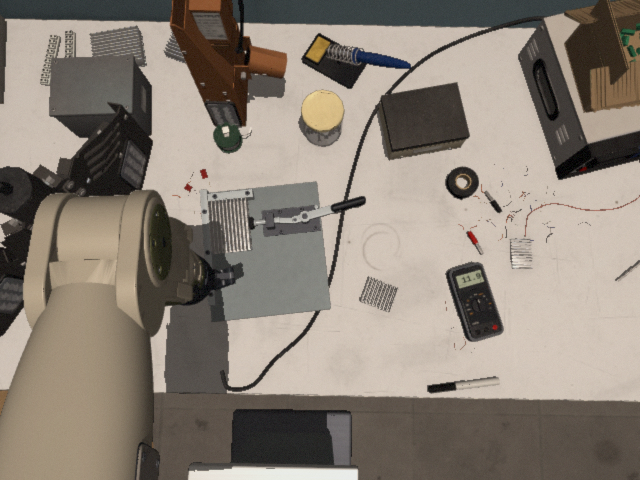

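Run:
```python
from h import *
p=vision.read_camera("top")
t=0.125;R=np.array([[np.cos(t),-np.sin(t)],[np.sin(t),np.cos(t)]]);o=np.array([.5573,.0373])
f=lambda c,r,z:(R.T@(at_z(p,c,r,z)[:2]-o)*1000).round(1)
g=lambda c,r,z:f(185+(c+.5)/3.6-.5,150+(r+.5)/3.6-.5,z)
a=f(365,201,.05);b=g(431,239,.05);d=a-b;print("lever",a,b,np.arctan2(-d[1],-d[0]))
print("sink rear R",g(238,360,.059),"front R",g(221,174,.059))
for d in tip_of(p,"heat_sink_mid")[:1]: print("mid",f(*d["location"],.0415),d["confidence"])
for l in ["small_sink","flat_sink","tape_black","multimeter","solder_spool"]:
    for d in tip_of(p,l)[:1]: print(l,np.round(d["location"],1),at_z(p,*d["location"],0)[:2].round(3),round(d["confidence"],2))
print(get_state()["wrist_force"])
```

```text
lever [  66.8 -213.5] [ 49.8 -93.8] 1.7118745723645978
sink rear R [-5.8 13.6] front R [95.2 13.9]
mid [51.4 50.4] 0.73
small_sink [375.2 293.3] [ 0.476 -0.191] 0.83
tape_black [461.5 183.7] [ 0.702 -0.366] 0.73
multimeter [472.7 302.1] [ 0.462 -0.383] 0.75
solder_spool [236.2 140.9] [0.785 0.096] 0.76
[ 0.1838748   0.11362233 -0.12268958]
```

```bash
python3 - <<'E'
import cv2,numpy as np
a=cv2.imread("pics/t3.png");b=cv2.imread("pics/t7.png")
z=lambda i:cv2.resize(i[185:262,198:258],None,fx=6.6,fy=6.6,interpolation=cv2.INTER_NEAREST)
cv2.imwrite("pics/cmp.png",np.hstack([z(a),z(b)]))
E
python3 - <<'E'
from h import *
p=vision.read_camera("top")
t=0.125;R=np.array([[np.cos(t),-np.sin(t)],[np.sin(t),np.cos(t)]]);o=np.array([.5573,.0373])
for c in [228,236,244]:
  for r in list(range(190,206))+list(range(244,256)):
    w=at_depth(p,c,r); print(c,r,(R.T@(w[:2]-o)*1000).round(1),(w[2]*1000).round(1), p["pixels"][r,c])
E
```

```text
228 190 [130.2  55. ] 3.4 [164 153 146]
228 191 [123.2  52.6] 21.0 [135 133 128]
228 192 [112.3  48.2] 53.3 [176 174 167]
228 193 [111.2  48.8] 49.9 [179 177 169]
228 194 [108.4  48.6] 52.9 [183 181 173]
228 195 [108.1  49.6] 46.9 [182 180 171]
228 196 [104.1  48.7] 54.0 [183 180 175]
228 197 [102.9  49.3] 51.4 [181 176 171]
228 198 [101.1  49.6] 50.4 [174 171 164]
228 199 [99.3 49.8] 49.9 [93 90 86]
228 200 [99.5 51.2] 41.6 [72 72 68]
228 201 [98.5 51.9] 37.7 [70 67 66]
228 202 [96.1 51.8] 39.3 [81 75 72]
228 203 [93.7 51.8] 40.8 [88 83 79]
228 204 [90.9 51.4] 44.1 [87 82 76]
228 205 [90.4 52.5] 38.2 [87 82 74]
228 244 [14.2 59.3] 33.4 [97 93 88]
228 245 [12.1 59.4] 34.3 [102  96  89]
228 246 [ 9.6 59.1] 37.1 [86 82 79]
228 247 [ 7.9 59.4] 36.2 [82 77 71]
228 248 [ 4.8 58.6] 42.6 [95 88 83]
228 249 [ 3.4 59.2] 39.2 [87 83 80]
228 250 [ 1.3 59.2] 40.3 [93 86 80]
228 251 [-0.5 59.5] 39.4 [108 101  96]
228 252 [-0.5 61.4] 27.9 [134 127 122]
228 253 [-1.9 62.1] 24.7 [133 133 127]
228 254 [-4.1 62. ] 26.0 [132 132 125]
228 255 [-5.9 62.4] 24.6 [125 127 122]
236 190 [124.   36.8] 19.3 [13
[... 1474 characters left out ...]
44 200 [99.1 21.4] 30.2 [135 129 121]
244 201 [97.8 21.9] 27.3 [181 171 159]
244 202 [95.4 22. ] 28.6 [184 174 163]
244 203 [93.5 22.2] 28.3 [160 151 141]
244 204 [90.7 22. ] 31.3 [159 149 141]
244 205 [89.8 22.7] 27.1 [158 148 140]
244 244 [12.2 29.4] 25.8 [222 211 199]
244 245 [ 9.8 29.2] 28.6 [223 212 199]
244 246 [ 7.5 29.2] 30.4 [196 183 173]
244 247 [ 5.2 29.2] 32.0 [194 182 170]
244 248 [ 4.2 30. ] 26.7 [189 178 167]
244 249 [ 2.3 30.2] 26.4 [169 160 151]
244 250 [-0.3 29.9] 29.8 [169 163 153]
244 251 [-1.1 30.9] 22.9 [136 133 127]
244 252 [-3.1 31. ] 23.5 [130 133 126]
244 253 [-6.  30.5] 28.8 [133 133 127]
244 254 [-7.5 31. ] 26.4 [131 132 126]
244 255 [-8.6 31.9] 20.6 [127 129 123]
```

View pics/cmp.png

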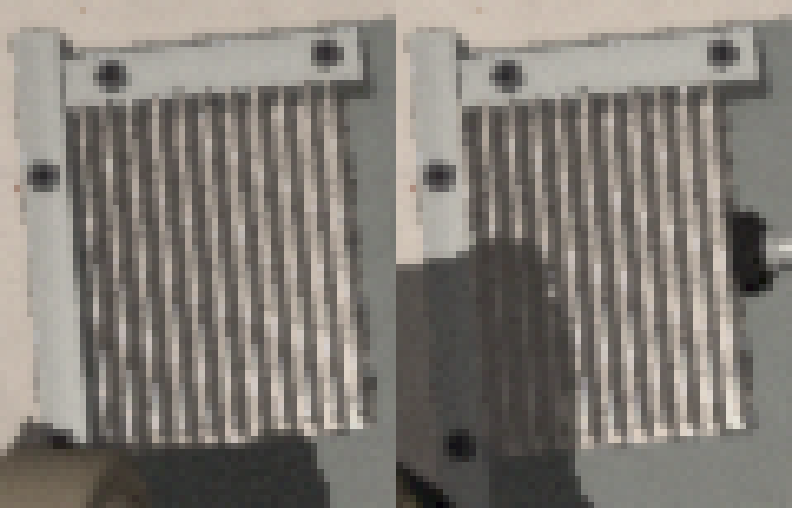

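```bash
python3 -c "
from workcell import workorder,get_state
print(get_state()['clock'],workorder.hand_in())"
```

```text
the job is handed in; nothing more can be done
17.0 None
```

The heat sink is home against the end stop, and the toggle clamp is past its dead point and holding it. I handed the job in at 17.0 s with the robot touching nothing.

**Push:** I pushed the heat sink about 71 mm along the bed with two fingertips, without lifting it, until it stopped against the end stop at about 13 N.

**Clamp:** I then swung the handle round with the closed fingertips. The force rose to about 5 N and dropped to zero after the dead point.

**Last checks, from the top camera with the fingers clear:**
- **Lever:** it stands at about 1.71 rad by image; the stop is at 1.74 and the dead point at 1.50.
- **Heat sink along the bed:** depth puts its near edge at about x = 0 in the jig's frame, which is home. The network puts its centre at x = 51 mm (home is 50).
- **Heat sink across the bed:** the network puts its centre at y = 50.4 mm, against 52.5 mm when clamped at the fence. In the picture it sits up to the fence.
- **One disagreement:** edges I picked by eye at an assumed fin-top height put the near edge at about x = -6 mm. I trusted depth, because the depth profile and the hard stop during the push agreed.
- **Other things:** the small heat sink and the multimeter read within about 5 mm of their first positions. The tape and spool look unmoved from the first picture. The flat heat sink was hidden behind the arm in the last picture; it looked in place earlier, and the arm came nowhere near it at low height.

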